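Knock the jammed ink bottle out of the pen pot

TASK

The small stamp-ink bottle is jammed up inside the tall tapered metal pen pot, which stands mouth down on the desk. Pick the pot up as it is, rap its rim on the closed register book until the bottle drops free, and lift the pot off so that the bottle is left standing upright on the register. Then stand the empty pot, still mouth down, wholly on the cork coaster.

Things in the scene. Friction and masses are not known exactly. Their poses are not given: they have to be found in the camera images.
- pot: Tapered pen pot, plain steel, standing mouth down: tallest (112 mm) of three upturned steel pots (the others, bystanders: 75 mm short tapered, 90 mm straight-sided). Outside diameter 68 mm at the mouth (below), narrowing evenly to 47 mm at the closed top; 52 mm at 85 mm up, a good grip. Wall 3 mm, 0.12 kg. Origin: centre of the mouth, z up. Raise it 70 mm or more to clear the freed bottle.
- bottle: Closed ink bottle, white, black cap, 36 mm diameter, 62 mm tall, 0.08 kg, jammed cap up out of sight in the tall pot. Origin: centre of its underside, at first 44 mm above the pot's mouth; z up. Smooth spring ribs in the pot bear twice its weight; a brisk rap of the rim (0.2 m/s or more as it hits) snaps it past them and it drops to the surface below. A soft rap leaves it stuck; repeat.
- book: Closed hardback register lying flat on the desk, grey cloth cover with a dark spine strip, white page edges; 150 mm (its x) by 210 mm (its y), 25 mm thick; too heavy to shift. Origin at the centre of its underside, so the top of the cover is 25 mm above it.
- coaster: Round cork coaster, 110 mm diameter, 5 mm thick, stuck to the desk. Origin at the centre of its underside.
Not all that is in view belongs to the job. Of the things that look like the coaster, the larger one is meant. Leave any red look-alike of the pot alone.

How it is judged (in metres and radians):
On the way, in this order (a step that is already met when the one before it is completed fails the run):
1. the tall pot is lifted over the register, mouth down, with the bottle still jammed inside (z of pot in the frame of book above 0.03 m and horizontal distance between pot and book below 0.1 m and angle between pot's own z axis and vertical below 0.35 rad and z of bottle in the frame of pot above 0.035 m), for 0.1 s.
2. its rim is knocked on the register, the bottle still inside (contact force between pot and book above 2 N and z of bottle in the frame of pot above 0.02 m).
At the end, for the whole second after the job is handed in: The bottle stands upright (within 10 degrees) and at rest on the register's cover, and the empty pot stands mouth down (within 10 degrees), released and at rest, on the cork coaster, centred within 25 mm (z of bottle in the frame of book between 0.02 and 0.03 m and x of bottle in the frame of book between -0.075 and 0.075 m and y of bottle in the frame of book between -0.105 and 0.105 m and angle between each of bottle, pot's own z axis and vertical below 0.17 rad and linear speed of each of bottle, pot below 0.03 m/s and horizontal distance between pot and coaster below 0.025 m and z of pot in the frame of coaster below 0.012 m); the robot touches nothing.
It also fails if it takes over 51 s, if anything falls off the work surface, if the arm or the gripper's body presses on something with over 40 N, if the wrist force passes 120 N, or if a joint passes its speed limit or range.

ROBOT

A 6-joint arm with a two-finger parallel gripper is mounted at the origin on the work surface. World frame = base frame: x ahead of the robot, y to its left, z up, the work surface at z = 0. Lengths are in mm, angles in rad, forces in N, time in s.
With the tool pointing down it reaches from about 375 to 825 mm from the base axis. Payload 5.5 kg.
Tool frame: the origin (TCP) lies at the very end of the fingers, on their centre line; the grasp point (between the pads) lies behind it (r.grip_point_offset is the x of the grasp point in the tool frame, in mm); x points along the fingers, z is the direction in which the jaws open and shut, and the axes are right-handed (so a half turn about x gives the same grasp; the last joint's range is limited). The gripper opens to 85 mm and grips with 20 to 120 N. Pads are 22 mm wide; open, the fingers measure 114 mm over their backs; the gripper's body (76 mm by 85 mm) begins 54 mm behind the grasp point. The pads swing forward as they close: fully open they stand 13 mm farther back than shut.
Start: joints at [1.245, 0.314, -0.047, 1.21, 0, 1.571], TCP at [192.037, 568.434, 231.299] pointing down, gripper open.
Joint ranges: [-2.67, 2.67], [-0.69, 1.73], [-1.03, 1.25], [-2.08, 2.16], [-1.42, 1.45], [-3.14, 3.14]. Speed limits (rad/s): [2.39, 2.39, 3.01, 3.14, 3.14, 3.14].

INTERFACE

Orientations are given as [roll, pitch, yaw] about the fixed x, y, z axes, in that order (R = Rz(yaw) Ry(pitch) Rx(roll)).
In Python, from station import status, imaging, workorder, regions_of, tip_of, r gives the robot as it stands.
- The arm moves only by the tool drive_tool, never from a script. Its argument "motion" is a list of rows, each an object with "fingers": the gripper's target within -1 to 1 (fully open at 1, half-way at 0, shut at -1); "delta_pos": the shift along the tool's x, y, z in mm, a list of three; "rotation": the turn, a rotation vector about the tool's x, y, z in rad, a list of three. A call has exactly 10 rows; each row shifts and turns the pose as measured when the row begins, along the tool's axes as they then stand; what a row does not reach is not made up. A row lasts 1/12 s, in which the tool goes at most 41.7 mm and 7.16 degrees, less where a joint would pass 70% of its speed; a pose out of reach is approached as far as the arm can. A call is refused whole if a number of a shift passes 41.7 or a number of a turn 0.125, either way. A call with a gripper value outside its range is refused whole. The fingers move at their own pace and stop on an object; the grip force is fixed at half the most. Time passes only in rows, so rows that do not move let the fingers close, or fill a call up. It gives the time, the measured TCP pose, the force and the opening at its end, in the units of the state.
- status.observe(): the state, without advancing time (a new reading comes with each control period).
- imaging.get_image(name): name is "scene" or "side" or "wrist"; returns the picture (400x640x3 uint8, red, green, blue); there is no depth.
- imaging.calibration(name): a dict with "camera_matrix" (3x3 intrinsics, pixels), "R" (3x3) and "t" (3): a world point X has camera coordinates R X + t. Camera axes: x right, y down, z forward; pixel columns grow to the right and rows downward; lengths in mm; the calibration is good to about 2 mm. A picture is of the moment at which its call begins: read the wrist's pose just before it. calibration takes no time and is no camera call; for the wrist camera it gives the pose at the moment of the call.
- workorder.sign_off(): hands the job in, once; it reports no verdict.
Trained networks look in the newest picture that a camera, given by its name, has taken for a name from the list of things; names that differ only in an ending like _2 or _b are one class to them, and where a whole thing is asked for, a point or a joint stands for the part that bears it (a point fixed in the world has none). Each returns a list of dicts, best first, with "score" (0 to 1); they miss things now and then, are a little off and sometimes report something else, mostly with a low value. They report only what shows in the picture. A call takes as long as a camera call. They do not tell look-alikes from the thing itself.
- regions_of(query, camera): "pixels" (400x640 bool, what is visible of it) and "rect" ([left, top, right, bottom] as shares, 0 to 1, of the picture: columns of its width, rows of its height, round what is visible of it).
- tip_of(query, camera): "centre" ([column, row] as shares, 0 to 1, of the picture: columns of its width, rows of its height: a listed point, or the origin of a listed thing).
The state is a dict: "clock": time; "qpos": joint angles; "dq": joint speeds; "effort": joint torques, N m; "position": TCP position; "ee_rot": TCP orientation; "ft_force": force on the tool from outside, world axes, zero at the start; "torque": the same for the moment, N m; "finger_gap": finger opening in mm.
Only numpy, scipy, OpenCV 4.12 (cv2) and the standard library are available. Lean on these libraries where they do the work, as an engineer would, in place of code of your own. Each camera call takes 0.05 s, during which the arm holds its last target. There are 200 camera calls.

## Working session

There is one attempt and no reset: what is moved stays moved. The work goes in short steps, Python scripts to look and compute and a tool call to move; the robot and the scene stay as the last step left them, time stands still between calls to the robot, and variables do not carry over. Pictures are saved under pics/ and viewed, about 8 in all and at most 12, crops included, and the job is handed in when it is done.

Besides the shell and the picture viewer there is one more tool, called after "Request:" in YAML: its name, and indented under it one key for each argument. drive_tool: Moves the arm, as the interface text tells. Its arguments: {"type":"object","properties":{"motion":{"type":"array"}},"required":["motion"]}

```bash
mkdir -p pics; ls; python3 - <<'E'
from station import *
import cv2,numpy as np
s=status.observe(); print(s['clock'],s['position'],s['ee_rot'],s['finger_gap'],r.grip_point_offset)
a=imaging.get_image('scene'); b=imaging.get_image('side')
cv2.imwrite('pics/a1.png',a[:,:,::-1]);cv2.imwrite('pics/b1.png',b[:,:,::-1])
for c in('scene','side'):
  k=imaging.calibration(c);print(c,k['camera_matrix'].tolist(),(-k['R'].T@k['t']).round(),k['R'].round(3).tolist())
  for q in('pot','book','coaster'):
    print(q,[( (np.array(d['rect'])*[640,400,640,400]).round().tolist(),round(d['score'],2)) for d in regions_of(q,c)],[((np.array(d['centre'])*[640,400]).round(1).tolist(),round(d['score'],2)) for d in tip_of(q,c)])
E
```

```text
pics
0.0 [191.86421777 567.88714795 230.43972563] [-3.12345553  1.56909994 -1.87841887] 85.2087329488012 -18.700000000000003
scene [[478.79340166072075, 0.0, 315.85955011964387], [0.0, 478.79340166072075, 194.2821792355358], [0.0, 0.0, 1.0]] [1068. -687. 1001.] [[0.752, 0.66, -0.012], [0.469, -0.546, -0.694], [-0.464, 0.516, -0.719]]
pot [([344.0, 134.0, 368.0, 177.0], 0.83), ([364.0, 116.0, 382.0, 152.0], 0.77)] [([377.8, 145.2], 0.91), ([359.6, 168.3], 0.61)]
book [([295.0, 177.0, 382.0, 251.0], 0.74)] [([335.0, 215.0], 0.91)]
coaster [([198.0, 228.0, 225.0, 250.0], 0.7), ([217.0, 258.0, 258.0, 300.0], 0.62)] [([213.4, 235.0], 0.83), ([236.6, 281.1], 0.59)]
side [[475.43554543807795, 0.0, 319.1854071142223], [0.0, 475.43554543807795, 205.55959574756406], [0.0, 0.0, 1.0]] [ 242. -834.  633.] [[0.961, -0.277, -0.005], [-0.162, -0.545, -0.823], [0.225, 0.792, -0.568]]
pot [([253.0, 116.0, 275.0, 162.0], 0.88), ([271.0, 133.0, 297.0, 184.0], 0.66)] [([266.2, 158.7], 0.94), ([283.4, 178.4], 0.78)]
book [([291.0, 174.0, 383.0, 245.0], 0.94)] [([334.5, 212.2], 0.95)]
coaster [([334.0, 299.0, 393.0, 348.0], 0.79), ([253.0, 303.0, 295.0, 336.0], 0.57)] [([362.3, 322.4], 0.73), ([272.0, 317.8], 0.67)]
```

```bash
python3 - <<'E'
import cv2,numpy as np
a=cv2.imread('pics/a1.png');b=cv2.imread('pics/b1.png')
ca=cv2.resize(a[100:310,190:430],None,fx=2.5,fy=2.5)[:, :600]
cb=cv2.resize(b[100:360,230:430],None,fx=2.0,fy=2.0)
cv2.imwrite('pics/a1c.png',cv2.resize(a[90:310,180:460],(763,600)))
cv2.imwrite('pics/b1c.png',cv2.resize(b[100:360,200:480],(646,600)))
E
cat > h.py <<'E'
import numpy as np
from station import *
def ray(c,u,v,z,k=None):
    k=k or imaging.calibration(c); R,t=np.array(k['R']),np.array(k['t'])
    o=-R.T@t; d=R.T@np.linalg.solve(np.array(k['camera_matrix']),[u,v,1]); return (o+d*(z-o[2])/d[2])
def proj(c,X,k=None):
    k=k or imaging.calibration(c); p=np.array(k['camera_matrix'])@(np.array(k['R'])@np.array(X,float)+np.array(k['t'])); return p[:2]/p[2]
E
python3 - <<'E'
from h import *
for c,L in(('scene',[('potA',359.6,168.3,0),('potB',377.8,145.2,0),('book',335,215,0),('cosS',213.4,235,0),('cosL',236.6,281.1,0)]),('side',[('potB',266.2,158.7,0),('potA',283.4,178.4,0),('book',334.5,212.2,0),('cosL',362.3,322.4,0),('cosS',272,317.8,0)])):
  for n,u,v,z in L: print(c,n,ray(c,u,v,z).round())
E
```

```text
scene potA [451. 202.   0.]
scene potB [428. 326.   0.]
scene book [515.   6.   0.]
scene cosS [ 313. -263.    0.]
scene cosL [ 470. -321.    0.]
side potB [416. 307.   0.]
side potA [439. 192.   0.]
side book [519.  13.   0.]
side cosL [ 465. -314.    0.]
side cosS [ 318. -260.    0.]
```

View pics/a1c.png

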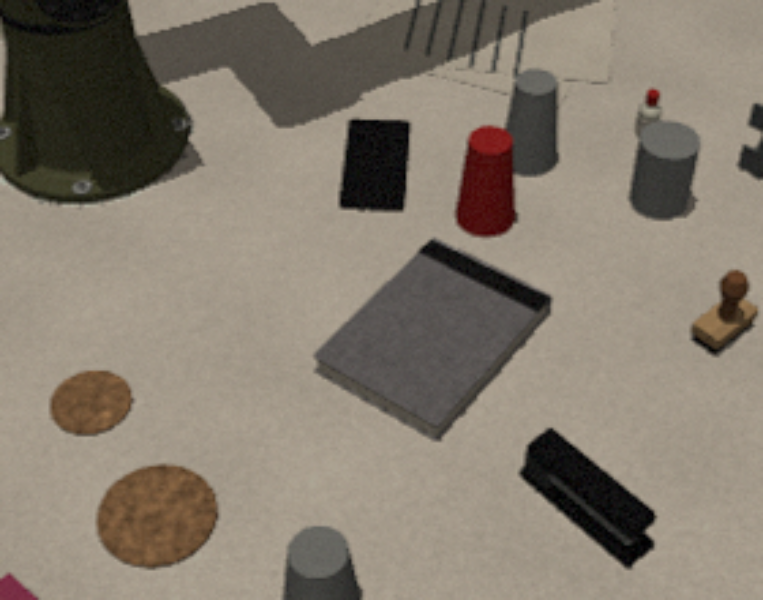

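View pics/b1c.png

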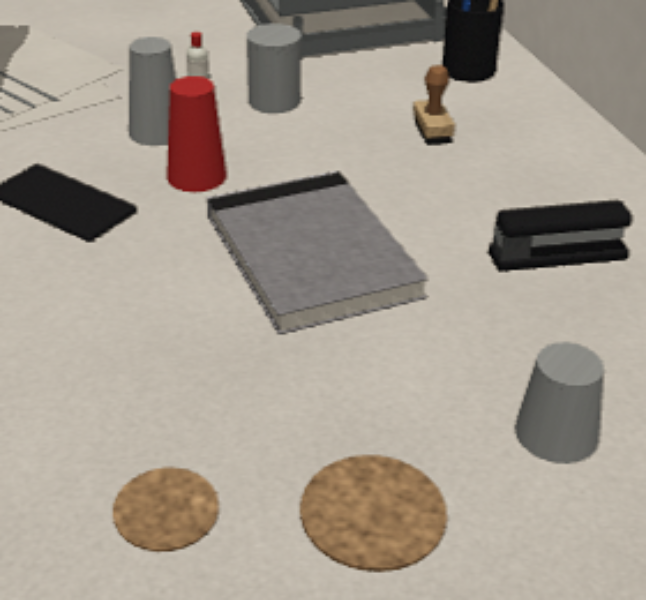

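Candidates, by pixel in the scene crop:
- Grey tall slim pot at (533,120).
- Red look-alike at (487,180).
- Straight-sided pot at (665,170).
- Short tapered pot at (318,570).

I choose the grey tall one, behind the red, at full-picture pixel (377,135). For the coaster I choose the larger one, at scene crop (157,515).

```bash
python3 - <<'E'
from h import *
import cv2
S=lambda x,y:(180+x*280/763,90+y*220/600)
B=lambda x,y:(200+x*280/646,100+y*260/600)
print('pot top',ray('scene',*S(537,82),112).round(1),ray('side',*B(152,46),112).round(1))
print('red top',ray('scene',*S(491,140),112).round(1),ray('side',*B(193,88),112).round(1))
print('cos',ray('scene',*S(157,515),5).round(1),ray('side',*B(373,512),5).round(1))
for c,L in(('scene',[S(433,241),S(550,300),S(437,432),S(318,357)]),('side',[B(208,205),B(342,176),B(426,279),B(280,316)])):
  P=np.array([ray(c,*p,25) for p in L]);print(c,P.round().tolist(),P.mean(0).round())
s=status.observe();w=imaging.get_image('wrist');k=imaging.calibration('wrist');cv2.imwrite('pics/w1.png',w[:,:,::-1])
print(s['position'],(-k['R'].T@k['t']).round(),k['R'].round(2).tolist(),k['camera_matrix'][0][0])
X=proj('wrist',[420,316,112]);print(X)
a=cv2.imread('pics/a1.png')[105:170,335:420];cv2.imwrite('pics/crop.png',np.hstack([cv2.resize(a,(520,400)),cv2.resize(cv2.imread('pics/b1.png')[105:195,240:310],(280,400))]))
E
```

```text
pot top [428.9 306.3 112. ] [423.6 311.  112. ]
red top [451.3 193.7 112. ] [445.2 194.5 112. ]
cos [ 470.1 -317.1    5. ] [ 463.  -316.6    5. ]
scene [[447.0, 106.0, 25.0], [593.0, 117.0, 25.0], [612.0, -90.0, 25.0], [465.0, -95.0, 25.0]] [529.   9.  25.]
side [[436.0, 101.0, 25.0], [587.0, 116.0, 25.0], [601.0, -82.0, 25.0], [455.0, -96.0, 25.0]] [520.  10.  25.]
[192.05142962 568.42111237 231.29631219] [112. 594. 373.] [[0.32, 0.95, 0.0], [0.9, -0.3, 0.32], [0.31, -0.1, -0.95]] 308.9702283769185
[182.89084349 426.53949837]
```

View pics/crop.png

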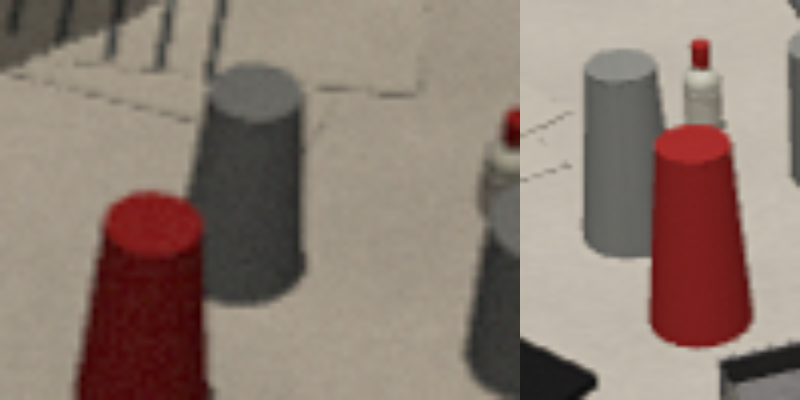

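View pics/w1.png

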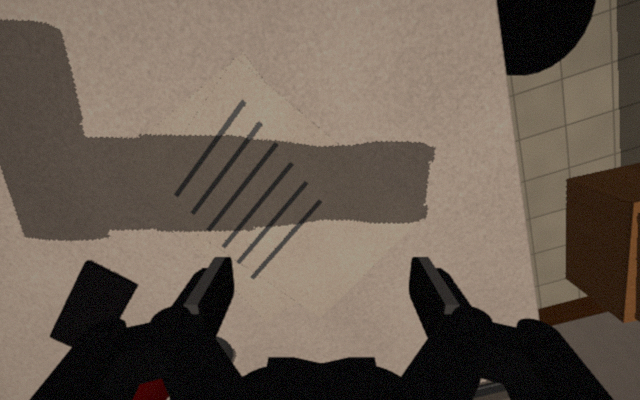

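The crop confirms it: grey tapered tall pot beside the red one (grey top at (255,90), red top at (150,220)). The wrist view shows only the paper. The red pot is 117 mm from the target, so there is room for the fingers. I'll move above it.

```bash
cat >> h.py <<'E'
from scipy.spatial.transform import Rotation as Ro
def T():
    s=status.observe(); return s,np.array(s['position']),Ro.from_euler('xyz',s['ee_rot']).as_matrix()
def go(target,yaw=None):
    """delta in tool axes to world target (mm); yaw = wanted jaw azimuth (deg, mod 180); x axis made vertical"""
    s,p,R=T(); jaw=np.degrees(np.arctan2(R[1,2],R[0,2])); y=jaw if yaw is None else yaw
    y=jaw+(y-jaw+90)%180-90
    z=np.array([np.cos(np.radians(y)),np.sin(np.radians(y)),0]);x=np.array([0,0,-1.]);W=np.c_[x,np.cross(z,x),z]
    d=np.array(target)-p
    print('t',round(s['clock'],2),'p',p.round(1),'jaw',round(jaw,1),'q',np.round(s['qpos'],2),'gap',round(s['finger_gap'],1),'F',np.round(s['ft_force'],1))
    print('tooldelta',(R.T@d).round(1),'rot',Ro.from_matrix(R.T@W).as_rotvec().round(3))
E
python3 - <<'E'
from h import *
go([426,309,231])
print(T()[2].round(3))
E
```

```text
t 0.75 p [192.  568.5 231.3] jaw 71.3 q [ 1.25  0.31 -0.05  1.21  0.    1.57] gap 85.7 F [ 0.  -1.1 -0.2]
tooldelta [ 3.000e-01 -3.047e+02 -1.709e+02] rot [ 0.  0. -0.]
[[ 0.    -0.947  0.32 ]
 [ 0.     0.32   0.947]
 [-1.     0.     0.   ]]
```

Request:
drive_tool:
  motion:
    - {"fingers":1,"delta_pos":[0,-30,-17],"rotation":[0,0,0]}
    - {"fingers":1,"delta_pos":[0,-30,-17],"rotation":[0,0,0]}
    - {"fingers":1,"delta_pos":[0,-30,-17],"rotation":[0,0,0]}
    - {"fingers":1,"delta_pos":[0,-30,-17],"rotation":[0,0,0]}
    - {"fingers":1,"delta_pos":[0,-30,-17],"rotation":[0,0,0]}
    - {"fingers":1,"delta_pos":[0,-30,-17],"rotation":[0,0,0]}
    - {"fingers":1,"delta_pos":[0,-30,-17],"rotation":[0,0,0]}
    - {"fingers":1,"delta_pos":[0,-30,-17],"rotation":[0,0,0]}
    - {"fingers":1,"delta_pos":[0,-30,-17],"rotation":[0,0,0]}
    - {"fingers":1,"delta_pos":[0,-30,-17],"rotation":[0,0,0]}

```text
clock: 1.58
position: [427.5, 307.7, 230.8]
ee_rot: [0.126, 1.566, 1.385]
ft_force: [1.4, -0.0, 0.1]
finger_gap: 85.3
```

```bash
python3 - <<'E'
from h import *
import cv2
go([426,309,231]); k=imaging.calibration('wrist')
w=imaging.get_image('wrist'); cv2.imwrite('pics/w2.png',w[:,:,::-1])
for z in(0,112): print(proj('wrist',[426,309,z],k).round())
for d in regions_of('pot','wrist'): print((np.array(d['rect'])*[640,400,640,400]).round(),d['score'])
E
```

```text
t 1.58 p [427.5 307.7 230.8] jaw 72.1 q [ 0.62  0.17 -0.23  1.17  0.    0.93] gap 85.3 F [ 1.4 -0.   0.1]
tooldelta [-0.2  1.8  0.8] rot [ 0.     0.005 -0.001]
[321. 161.]
[322. 189.]
[298. 129. 348. 206.] 0.87
[193. 175. 270. 257.] 0.69
```

View pics/w2.png

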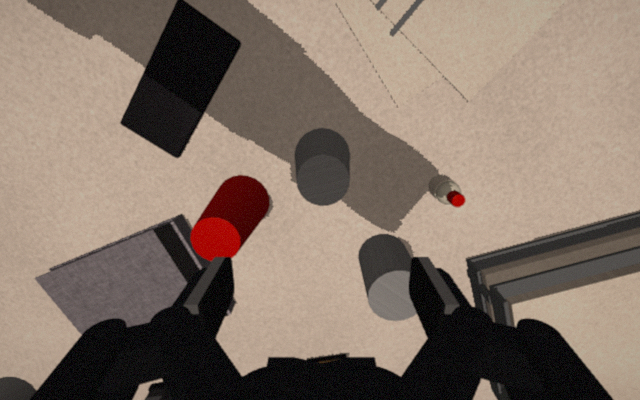

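```bash
python3 - <<'E'
from h import *
k=imaging.calibration('wrist')
print('top',ray('wrist',322.5,181,112,k),'straight',ray('wrist',392,296,90,k),'red',ray('wrist',215,240,112,k))
def sil(x,y):
  P=[]
  for z,r_ in((0,34),(112,23.5)):
    for a in np.linspace(0,6.28,60): P.append(proj('wrist',[x+r_*np.cos(a),y+r_*np.sin(a),z],k))
  P=np.array(P);return np.r_[P.min(0),P.max(0)]
from scipy.optimize import least_squares
f=least_squares(lambda v:sil(*v)-[296,129,350,206],[426,309]);print('fit',f.x,f.fun)
E
```

```text
top [421.46525643 309.28807729 112.        ] straight [574.88283977 338.81504615  90.        ] red [444.40273869 195.96881544 112.        ]
fit [422.66727229 310.2938484 ] [-1.09736576 -1.07158032  0.79143906  0.93886785]
```

Request:
drive_tool:
  motion:
    - {"fingers":1,"delta_pos":[8,5.5,0.5],"rotation":[0,0.005,0]}
    - {"fingers":1,"delta_pos":[18,0,0],"rotation":[0,0,0]}
    - {"fingers":1,"delta_pos":[18,0,0],"rotation":[0,0,0]}
    - {"fingers":1,"delta_pos":[18,0,0],"rotation":[0,0,0]}
    - {"fingers":1,"delta_pos":[18,0,0],"rotation":[0,0,0]}
    - {"fingers":1,"delta_pos":[18,0,0],"rotation":[0,0,0]}
    - {"fingers":1,"delta_pos":[18,0,0],"rotation":[0,0,0]}
    - {"fingers":1,"delta_pos":[18,0,0],"rotation":[0,0,0]}
    - {"fingers":1,"delta_pos":[18,0,0],"rotation":[0,0,0]}
    - {"fingers":1,"delta_pos":[8,0,0],"rotation":[0,0,0]}

```text
clock: 2.52
position: [416.5, 316.6, 62.9]
ee_rot: [-0.019, 1.568, 1.242]
ft_force: [-0.6, -0.0, -0.2]
finger_gap: 85.4
```

```bash
python3 - <<'E'
from h import *
import cv2
go([422.5,310,66]); k=imaging.calibration('wrist')
w=imaging.get_image('wrist'); cv2.imwrite('pics/w3.png',w[:,:,::-1])
for d in regions_of('pot','wrist'): print((np.array(d['rect'])*[640,400,640,400]).round(),d['score'])
print(proj('wrist',[422.5,310,112],k))
E
```

```text
t 2.52 p [416.5 316.6  62.9] jaw 72.3 q [ 0.65  0.3  -0.48  0.79  0.    0.96] gap 85.4 F [-0.6 -0.  -0.2]
tooldelta [-3.1 -7.8 -4.5] rot [-0.     0.003  0.   ]
[107. 250. 212. 398.] 0.84
[252. 175. 372. 364.] 0.8
[312.07678709 345.27172476]
```

View pics/w3.png

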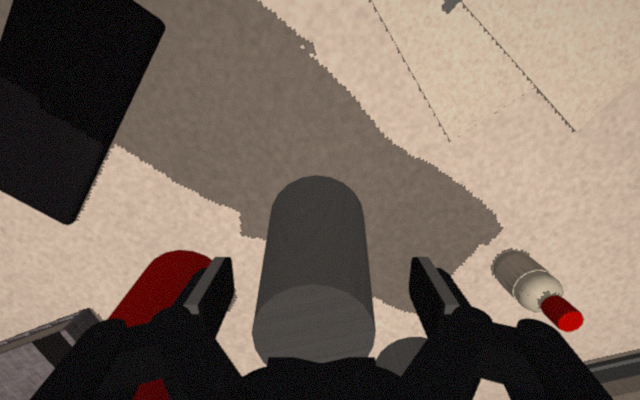

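```bash
python3 - <<'E'
from h import *
k=imaging.calibration('wrist')
def sil(x,y):
  P=[]
  for z,r_ in((0,34),(112,23.5)):
    for a in np.linspace(0,6.28,60): P.append(proj('wrist',[x+r_*np.cos(a),y+r_*np.sin(a),z],k))
  P=np.array(P);return np.r_[P.min(0),P.max(0)]
from scipy.optimize import least_squares
f=least_squares(lambda v:(sil(*v)-[252,175,374,0])[:3],[426,309]);print('fit',f.x,f.fun)
go([f.x[0],f.x[1],66]);print(T()[2].round(3))
E
```

```text
fit [420.29602366 310.91550757] [-1.05160458  0.25555625  1.05553372]
t 2.62 p [416.6 316.3  63.6] jaw 72.2 q [ 0.65  0.3  -0.47  0.79  0.    0.96] gap 85.5 F [-0.4  0.3  0.5]
tooldelta [-2.4 -5.1 -4.1] rot [ 0.     0.002 -0.   ]
[[ 0.001 -0.952  0.305]
 [ 0.002  0.305  0.952]
 [-1.     0.     0.002]]
```

Request:
drive_tool:
  motion:
    - {"fingers":1,"delta_pos":[-2,-5.5,-4],"rotation":[0,0,0]}
    - {"fingers":1,"delta_pos":[0,0,0],"rotation":[0,0,0]}
    - {"fingers":-1,"delta_pos":[0,0,0],"rotation":[0,0,0]}
    - {"fingers":-1,"delta_pos":[0,0,0],"rotation":[0,0,0]}
    - {"fingers":-1,"delta_pos":[0,0,0],"rotation":[0,0,0]}
    - {"fingers":-1,"delta_pos":[0,0,0],"rotation":[0,0,0]}
    - {"fingers":-1,"delta_pos":[0,0,0],"rotation":[0,0,0]}
    - {"fingers":-1,"delta_pos":[0,0,0],"rotation":[0,0,0]}
    - {"fingers":-1,"delta_pos":[0,0,0],"rotation":[0,0,0]}
    - {"fingers":-1,"delta_pos":[0,0,0],"rotation":[0,0,0]}

```text
clock: 3.45
position: [423.3, 312.8, 71.3]
ee_rot: [-0.52, 1.562, 0.742]
ft_force: [-0.1, 0.2, -1.7]
finger_gap: 52.3
```

```bash
python3 - <<'E'
from h import *
go([421,311,130])
E
```

```text
t 3.45 p [423.3 312.8  71.3] jaw 72.3 q [ 0.64  0.29 -0.47  0.8   0.    0.95] gap 52.3 F [-0.1  0.2 -1.7]
tooldelta [-58.8   1.4  -1.9] rot [-0.     0.008  0.005]
```

Gripped at gap 52.3 mm, consistent with about 84 mm up. I'll lift gently, high enough to clear the red pot.

Request:
drive_tool:
  motion:
    - {"fingers":-1,"delta_pos":[-4,0,0],"rotation":[0,0.008,0.005]}
    - {"fingers":-1,"delta_pos":[-8,0,0],"rotation":[0,0,0]}
    - {"fingers":-1,"delta_pos":[-13,0,0],"rotation":[0,0,0]}
    - {"fingers":-1,"delta_pos":[-16,0,0],"rotation":[0,0,0]}
    - {"fingers":-1,"delta_pos":[-18,0,0],"rotation":[0,0,0]}
    - {"fingers":-1,"delta_pos":[-18,0,0],"rotation":[0,0,0]}
    - {"fingers":-1,"delta_pos":[-18,0,0],"rotation":[0,0,0]}
    - {"fingers":-1,"delta_pos":[-18,0,0],"rotation":[0,0,0]}
    - {"fingers":-1,"delta_pos":[-13,0,0],"rotation":[0,0,0]}
    - {"fingers":-1,"delta_pos":[-8,0,0],"rotation":[0,0,0]}

```text
clock: 4.28
position: [421.3, 311.6, 213.1]
ee_rot: [2.462, 1.562, -2.56]
ft_force: [0.4, -0.0, -2.7]
finger_gap: 52.1
```

```bash
python3 - <<'E'
from h import *
go([523,10,220])
E
```

```text
t 4.28 p [421.3 311.6 213.1] jaw 72.3 q [ 0.64  0.19 -0.25  1.14  0.    0.95] gap 52.1 F [ 0.4 -0.  -2.7]
tooldelta [  -6.3 -188.5 -256.5] rot [-0.    -0.007 -0.005]
```

Request:
drive_tool:
  motion:
    - {"fingers":-1,"delta_pos":[-4,-4,-6],"rotation":[0,-0.007,-0.005]}
    - {"fingers":-1,"delta_pos":[-2,-9,-12],"rotation":[0,0,0]}
    - {"fingers":-1,"delta_pos":[0,-15,-20],"rotation":[0,0,0]}
    - {"fingers":-1,"delta_pos":[0,-19,-26],"rotation":[0,0,0]}
    - {"fingers":-1,"delta_pos":[0,-22,-30],"rotation":[0,0,0]}
    - {"fingers":-1,"delta_pos":[0,-23,-32],"rotation":[0,0,0]}
    - {"fingers":-1,"delta_pos":[0,-23,-32],"rotation":[0,0,0]}
    - {"fingers":-1,"delta_pos":[0,-23,-32],"rotation":[0,0,0]}
    - {"fingers":-1,"delta_pos":[0,-20,-28],"rotation":[0,0,0]}
    - {"fingers":-1,"delta_pos":[0,-14,-18],"rotation":[0,0,0]}

```text
clock: 5.12
position: [515.6, 24.9, 219.6]
ee_rot: [-0.474, 1.566, 0.8]
ft_force: [-0.1, 0.7, -1.0]
finger_gap: 52.3
```

```bash
python3 - <<'E'
from h import *
go([523,10,176])
E
```

```text
t 5.12 p [515.6  24.9 219.6] jaw 73.0 q [ 0.05  0.16 -0.27  1.14  0.    0.34] gap 52.3 F [-0.1  0.7 -1. ]
tooldelta [ 43.6 -11.3 -12.3] rot [-0.     0.005  0.002]
```

Request:
drive_tool:
  motion:
    - {"fingers":-1,"delta_pos":[3,-4,-4],"rotation":[0,0.005,0.002]}
    - {"fingers":-1,"delta_pos":[6,-4,-4],"rotation":[0,0,0]}
    - {"fingers":-1,"delta_pos":[9,-3,-4],"rotation":[0,0,0]}
    - {"fingers":-1,"delta_pos":[10,0,0],"rotation":[0,0,0]}
    - {"fingers":-1,"delta_pos":[9,0,0],"rotation":[0,0,0]}
    - {"fingers":-1,"delta_pos":[6,0,0],"rotation":[0,0,0]}
    - {"fingers":-1,"delta_pos":[3,0,0],"rotation":[0,0,0]}
    - {"fingers":-1,"delta_pos":[0,0,0],"rotation":[0,0,0]}
    - {"fingers":-1,"delta_pos":[0,0,0],"rotation":[0,0,0]}
    - {"fingers":-1,"delta_pos":[0,0,0],"rotation":[0,0,0]}

```text
clock: 5.95
position: [519.2, 7.9, 165.4]
ee_rot: [1.979, 1.564, -3.031]
ft_force: [-0.1, -0.4, -2.4]
finger_gap: 52.4
```

```bash
python3 - <<'E'
from h import *
import cv2
go([523,10,96])
a=imaging.get_image('side'); cv2.imwrite('pics/b2.png',cv2.resize(a[80:280,200:460],(780,600))[:,:,::-1])
go([523,10,96]);print(T()[2].round(3))
E
```

```text
t 5.95 p [519.2   7.9 165.4] jaw 72.9 q [ 0.02  0.21 -0.34  1.03 -0.    0.31] gap 52.4 F [-0.1 -0.4 -2.4]
tooldelta [69.3 -3.4  3.3] rot [-0.    -0.003 -0.006]
t 6.0 p [519.4   7.9 165.5] jaw 72.9 q [ 0.02  0.21 -0.34  1.03 -0.    0.31] gap 52.3 F [-0.4 -0.6 -2. ]
tooldelta [69.5 -3.2  3.2] rot [-0.    -0.002 -0.005]
[[-0.006 -0.956  0.294]
 [-0.001  0.294  0.956]
 [-1.     0.005 -0.002]]
```

View pics/b2.png

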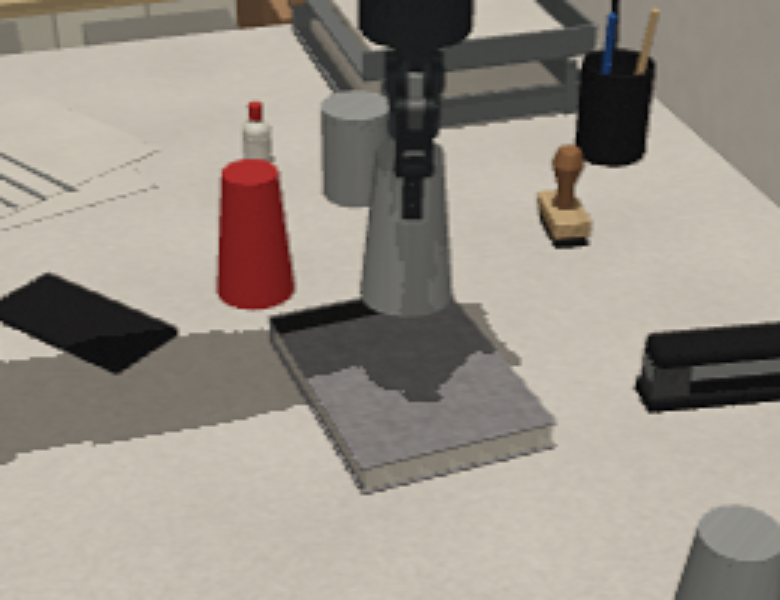

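Request:
drive_tool:
  motion:
    - {"fingers":-1,"delta_pos":[10,-2,2],"rotation":[0,-0.003,-0.005]}
    - {"fingers":-1,"delta_pos":[22,0,0],"rotation":[0,0,0]}
    - {"fingers":-1,"delta_pos":[25,0,0],"rotation":[0,0,0]}
    - {"fingers":-1,"delta_pos":[25,0,0],"rotation":[0,0,0]}
    - {"fingers":-1,"delta_pos":[0,0,0],"rotation":[0,0,0]}
    - {"fingers":-1,"delta_pos":[0,0,0],"rotation":[0,0,0]}
    - {"fingers":-1,"delta_pos":[0,0,0],"rotation":[0,0,0]}
    - {"fingers":-1,"delta_pos":[0,0,0],"rotation":[0,0,0]}
    - {"fingers":-1,"delta_pos":[0,0,0],"rotation":[0,0,0]}
    - {"fingers":-1,"delta_pos":[0,0,0],"rotation":[0,0,0]}

```text
clock: 6.83
position: [533.5, 9.3, 92.9]
ee_rot: [-1.349, 1.547, -0.075]
ft_force: [-0.5, 0.2, -1.5]
finger_gap: 52.4
```

```bash
python3 - <<'E'
from h import *
go([523,10,96])
E
```

```text
t 6.83 p [533.5   9.3  92.9] jaw 73.0 q [ 0.02  0.27 -0.44  0.84 -0.    0.32] gap 52.4 F [-0.5  0.2 -1.5]
tooldelta [-3.4 10.1 -2.3] rot [-0.     0.005  0.024]
```

Request:
drive_tool:
  motion:
    - {"fingers":-1,"delta_pos":[-4,0,0],"rotation":[0,0,0]}
    - {"fingers":-1,"delta_pos":[-6,0,0],"rotation":[0,0.005,0.024]}
    - {"fingers":-1,"delta_pos":[-8,0,0],"rotation":[0,0,0]}
    - {"fingers":-1,"delta_pos":[-10,0,0],"rotation":[0,0,0]}
    - {"fingers":-1,"delta_pos":[-11,0,0],"rotation":[0,0,0]}
    - {"fingers":-1,"delta_pos":[-11,0,0],"rotation":[0,0,0]}
    - {"fingers":-1,"delta_pos":[-11,0,0],"rotation":[0,0,0]}
    - {"fingers":-1,"delta_pos":[-10,0,0],"rotation":[0,0,0]}
    - {"fingers":-1,"delta_pos":[-8,0,0],"rotation":[0,0,0]}
    - {"fingers":-1,"delta_pos":[0,0,0],"rotation":[0,0,0]}

```text
clock: 7.67
position: [533.8, 9.3, 181.4]
ee_rot: [-1.231, 1.566, 0.043]
ft_force: [0.7, -0.2, -1.8]
finger_gap: 52.2
```

```bash
python3 - <<'E'
from h import *
import cv2
go([523,10,96])
a=imaging.get_image('side'); cv2.imwrite('pics/b3.png',cv2.resize(a[80:280,200:460],(780,600))[:,:,::-1])
for d in regions_of('bottle','side'): print((np.array(d['rect'])*[640,400,640,400]).round(),d['score'])
E
```

```text
t 7.67 p [533.8   9.3 181.4] jaw 73.0 q [ 0.02  0.21 -0.3   1.06  0.    0.31] gap 52.2 F [ 0.7 -0.2 -1.8]
tooldelta [85.4 10.9 -2.7] rot [-0.     0.002  0.005]
[327. 179. 348. 207.] 0.56
```

View pics/b3.png

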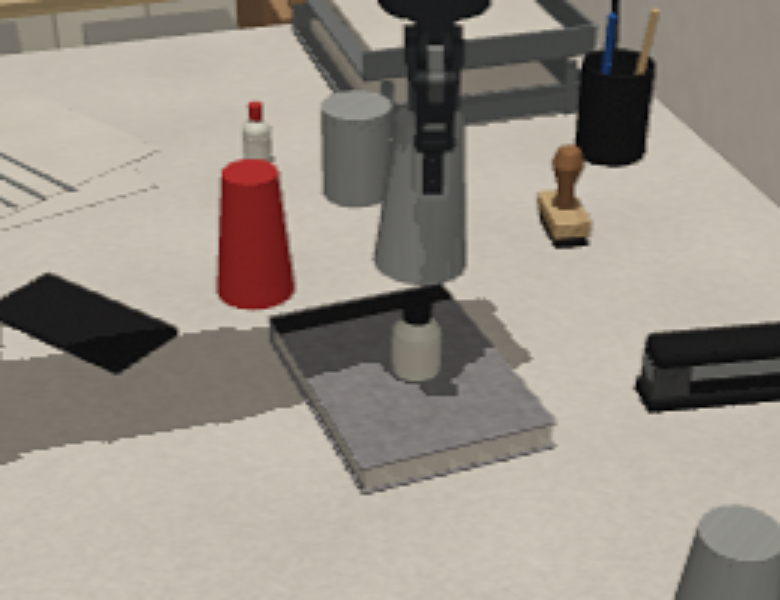

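The side view shows the bottle standing upright on the register (crop (416,350)) with the pot held clear above it. Next I go up and over to the larger coaster.

```bash
python3 - <<'E'
from h import *
print(ray('scene',180+318*280/763,90+548*220/600,75),ray('side',200+568*280/646,100+363*260/600,75))
go([463,-317,215])
E
```

```text
[ 637.11925989 -277.8657508    75.        ] [ 634.7010518  -276.06282682   75.        ]
t 7.77 p [533.    9.3 179.7] jaw 73.0 q [ 0.02  0.21 -0.3   1.06  0.    0.31] gap 52.2 F [-0.6  0.8 -1.5]
tooldelta [ -35.6  -28.5 -332.5] rot [-0.     0.001  0.003]
```

Request:
drive_tool:
  motion:
    - {"fingers":-1,"delta_pos":[-3,0,0],"rotation":[0,0,0]}
    - {"fingers":-1,"delta_pos":[-6,0,0],"rotation":[0,0,0]}
    - {"fingers":-1,"delta_pos":[-9,0,0],"rotation":[0,0,0]}
    - {"fingers":-1,"delta_pos":[-9,-2,-6],"rotation":[0,0,0]}
    - {"fingers":-1,"delta_pos":[-6,-3,-14],"rotation":[0,0,0]}
    - {"fingers":-1,"delta_pos":[-3,-4,-22],"rotation":[0,0,0]}
    - {"fingers":-1,"delta_pos":[0,-4,-28],"rotation":[0,0,0]}
    - {"fingers":-1,"delta_pos":[0,-4,-32],"rotation":[0,0,0]}
    - {"fingers":-1,"delta_pos":[0,-4,-32],"rotation":[0,0,0]}
    - {"fingers":-1,"delta_pos":[0,-4,-32],"rotation":[0,0,0]}

```text
clock: 8.6
position: [508.5, -159.7, 220.7]
ee_rot: [-1.003, 1.569, 0.283]
ft_force: [0.3, 0.2, -2.1]
finger_gap: 52.4
```

```bash
python3 - <<'E'
from h import *
go([463,-317,160])
E
```

```text
t 8.6 p [ 508.5 -159.7  220.7] jaw 73.7 q [-0.3   0.19 -0.23  1.15  0.   -0.02] gap 52.4 F [ 0.3  0.2 -2.1]
tooldelta [  60.5   -0.4 -163.8] rot [-0.     0.001  0.002]
```

Short pot is 170 mm from the coaster, so it's clear.

Request:
drive_tool:
  motion:
    - {"fingers":-1,"delta_pos":[0,0,-30],"rotation":[0,0,0]}
    - {"fingers":-1,"delta_pos":[2,0,-28],"rotation":[0,0,0]}
    - {"fingers":-1,"delta_pos":[4,0,-26],"rotation":[0,0,0]}
    - {"fingers":-1,"delta_pos":[6,0,-22],"rotation":[0,0,0]}
    - {"fingers":-1,"delta_pos":[8,0,-18],"rotation":[0,0,0]}
    - {"fingers":-1,"delta_pos":[8,0,-13],"rotation":[0,0,0]}
    - {"fingers":-1,"delta_pos":[8,0,-8],"rotation":[0,0,0]}
    - {"fingers":-1,"delta_pos":[8,0,-4],"rotation":[0,0,0]}
    - {"fingers":-1,"delta_pos":[5,0,0],"rotation":[0,0,0]}
    - {"fingers":-1,"delta_pos":[0,0,0],"rotation":[0,0,0]}

```text
clock: 9.43
position: [462.6, -321.5, 176.5]
ee_rot: [-2.003, 1.562, -0.727]
ft_force: [0.0, 0.0, -1.0]
finger_gap: 52.4
```

```bash
python3 - <<'E'
from h import *
import cv2
go([463,-317,78])
c=imaging.get_image('wrist');k=imaging.calibration('wrist'); cv2.imwrite('pics/w4.png',c[:,:,::-1])
for d in regions_of('coaster','wrist'): print((np.array(d['rect'])*[640,400,640,400]).round(),d['score'])
a=imaging.get_image('side');s=imaging.get_image('scene')
cv2.imwrite('pics/b4.png',np.hstack([cv2.resize(a[220:380,280:440],(400,400)),cv2.resize(s[180:320,170:310],(400,400))])[:,:,::-1])
P=[proj('wrist',[463+55*np.cos(t),-317+55*np.sin(t),5],k) for t in np.linspace(0,6.28,40)];P=np.array(P);print(P.min(0),P.max(0))
go([463,-317,78])
E
```

```text
t 9.43 p [ 462.6 -321.5  176.5] jaw 73.1 q [-0.61  0.26 -0.24  1.06 -0.   -0.31] gap 52.4 F [ 0.  0. -1.]
tooldelta [98.5  1.7  4.8] rot [ 0.    -0.004  0.008]
[277. 117. 384. 200.] 0.92
[287.   0. 381.  56.] 0.62
[273.88324681 119.03248578] [379.12174455 221.10344784]
t 9.63 p [ 463.6 -321.4  178. ] jaw 73.2 q [-0.61  0.26 -0.24  1.06 -0.   -0.31] gap 52.4 F [-0.3 -0.5 -1.1]
tooldelta [100.    2.9   4.5] rot [ 0.    -0.005  0.01 ]
```

View pics/w4.png

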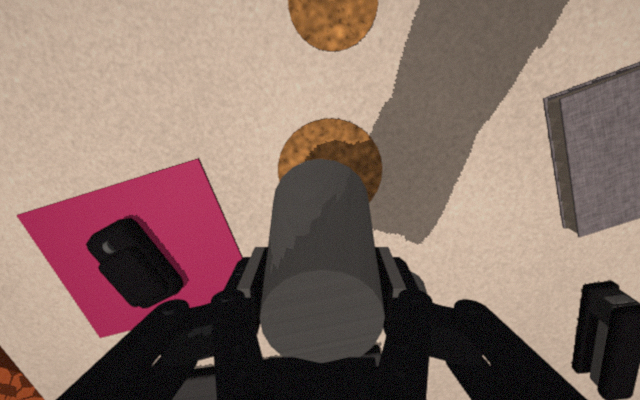

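View pics/b4.png

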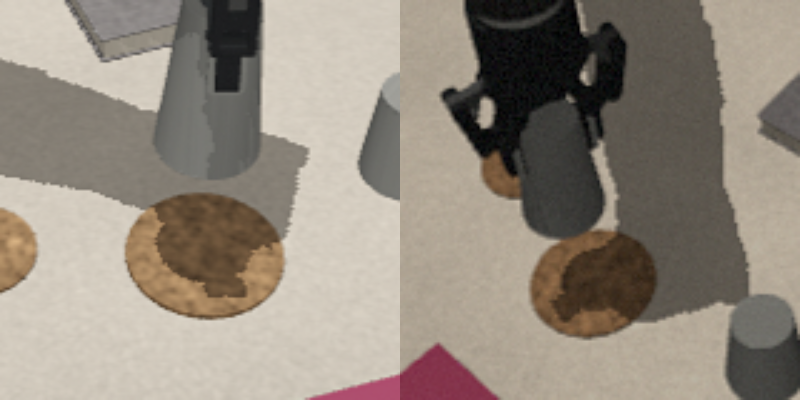

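The coaster fits (463.5, −313.5) to a few mm. I'll shift about 8 mm in y and lower.

Request:
drive_tool:
  motion:
    - {"fingers":-1,"delta_pos":[4,2,4],"rotation":[0,-0.005,0.01]}
    - {"fingers":-1,"delta_pos":[8,1,4],"rotation":[0,0,0]}
    - {"fingers":-1,"delta_pos":[13,0,0],"rotation":[0,0,0]}
    - {"fingers":-1,"delta_pos":[15,0,0],"rotation":[0,0,0]}
    - {"fingers":-1,"delta_pos":[15,0,0],"rotation":[0,0,0]}
    - {"fingers":-1,"delta_pos":[13,0,0],"rotation":[0,0,0]}
    - {"fingers":-1,"delta_pos":[10,0,0],"rotation":[0,0,0]}
    - {"fingers":-1,"delta_pos":[6,0,0],"rotation":[0,0,0]}
    - {"fingers":-1,"delta_pos":[0,0,0],"rotation":[0,0,0]}
    - {"fingers":-1,"delta_pos":[0,0,0],"rotation":[0,0,0]}

```text
clock: 10.47
position: [466.3, -306.7, 89.9]
ee_rot: [-0.979, 1.568, 0.306]
ft_force: [-0.5, 0.2, -0.1]
finger_gap: 52.4
```

```bash
python3 - <<'E'
from h import *
go([463.5,-313.5,75])
E
```

```text
t 10.47 p [ 466.3 -306.7   89.9] jaw 73.6 q [-0.58  0.33 -0.36  0.88  0.   -0.3 ] gap 52.4 F [-0.5  0.2 -0.1]
tooldelta [14.9  0.8 -7.3] rot [-0.     0.002  0.003]
```

Request:
drive_tool:
  motion:
    - {"fingers":-1,"delta_pos":[2,0,-6],"rotation":[0,0.002,0.003]}
    - {"fingers":-1,"delta_pos":[3,0,0],"rotation":[0,0,0]}
    - {"fingers":-1,"delta_pos":[3,0,0],"rotation":[0,0,0]}
    - {"fingers":-1,"delta_pos":[2,0,0],"rotation":[0,0,0]}
    - {"fingers":-1,"delta_pos":[2,0,0],"rotation":[0,0,0]}
    - {"fingers":-1,"delta_pos":[1,0,0],"rotation":[0,0,0]}
    - {"fingers":-1,"delta_pos":[1,0,0],"rotation":[0,0,0]}
    - {"fingers":-1,"delta_pos":[1,0,0],"rotation":[0,0,0]}
    - {"fingers":-1,"delta_pos":[0,0,0],"rotation":[0,0,0]}
    - {"fingers":-1,"delta_pos":[0,0,0],"rotation":[0,0,0]}

```text
clock: 11.3
position: [466.4, -314.6, 76.2]
ee_rot: [-2.03, 1.566, -0.746]
ft_force: [-0.1, 0.1, -1.4]
finger_gap: 52.5
```

```bash
python3 - <<'E'
from h import *
go([463.5,-313.5,72])
E
```

```text
t 11.3 p [ 466.4 -314.6   76.2] jaw 73.6 q [-0.59  0.35 -0.37  0.85 -0.   -0.31] gap 52.5 F [-0.1  0.1 -1.4]
tooldelta [4.2 3.1 0.3] rot [ 0.    -0.002  0.004]
```

Request:
drive_tool:
  motion:
    - {"fingers":-1,"delta_pos":[1,2,0],"rotation":[0,-0.002,0.004]}
    - {"fingers":-1,"delta_pos":[1,0,0],"rotation":[0,0,0]}
    - {"fingers":-1,"delta_pos":[1,0,0],"rotation":[0,0,0]}
    - {"fingers":-1,"delta_pos":[1,0,0],"rotation":[0,0,0]}
    - {"fingers":-1,"delta_pos":[1,0,0],"rotation":[0,0,0]}
    - {"fingers":-1,"delta_pos":[0,0,0],"rotation":[0,0,0]}
    - {"fingers":-1,"delta_pos":[0,0,0],"rotation":[0,0,0]}
    - {"fingers":-1,"delta_pos":[0,0,0],"rotation":[0,0,0]}
    - {"fingers":-1,"delta_pos":[0,0,0],"rotation":[0,0,0]}
    - {"fingers":-1,"delta_pos":[0,0,0],"rotation":[0,0,0]}

```text
clock: 12.13
position: [464.4, -314.0, 70.8]
ee_rot: [0.989, 1.57, 2.273]
ft_force: [-0.2, 0.3, -0.8]
finger_gap: 52.5
```

```bash
python3 - <<'E'
from h import *
for i in range(3): go([463.5,-313.5,72]); imaging.get_image('side')
E
```

```text
t 12.13 p [ 464.4 -314.    70.8] jaw 73.6 q [-0.59  0.36 -0.37  0.84  0.   -0.31] gap 52.5 F [-0.2  0.3 -0.8]
tooldelta [-1.2  1.   0.2] rot [ 0.  0. -0.]
t 12.18 p [ 464.4 -314.    70.9] jaw 73.6 q [-0.59  0.36 -0.37  0.84  0.   -0.31] gap 52.2 F [-0.1 -0.8 -1.2]
tooldelta [-1.1  1.   0.2] rot [ 0.  0. -0.]
t 12.23 p [ 464.4 -314.    70.9] jaw 73.6 q [-0.59  0.36 -0.37  0.84  0.   -0.31] gap 52.3 F [ 0.1 -0.5 -0.7]
tooldelta [-1.1  1.   0.2] rot [ 0.  0. -0.]
```

Request:
drive_tool:
  motion:
    - {"fingers":-1,"delta_pos":[1.5,0,0],"rotation":[0,0,0]}
    - {"fingers":-1,"delta_pos":[1.5,0,0],"rotation":[0,0,0]}
    - {"fingers":-1,"delta_pos":[1.5,0,0],"rotation":[0,0,0]}
    - {"fingers":-1,"delta_pos":[0,0,0],"rotation":[0,0,0]}
    - {"fingers":-1,"delta_pos":[0,0,0],"rotation":[0,0,0]}
    - {"fingers":-1,"delta_pos":[0,0,0],"rotation":[0,0,0]}
    - {"fingers":-1,"delta_pos":[0,0,0],"rotation":[0,0,0]}
    - {"fingers":-1,"delta_pos":[0,0,0],"rotation":[0,0,0]}
    - {"fingers":-1,"delta_pos":[0,0,0],"rotation":[0,0,0]}
    - {"fingers":-1,"delta_pos":[1.5,0,0],"rotation":[0,0,0]}

```text
clock: 13.12
position: [464.5, -314.3, 69.8]
ee_rot: [-1.975, 1.569, -0.691]
ft_force: [-8.0, 3.6, 26.3]
finger_gap: 52.4
```

```bash
python3 - <<'E'
from h import *
import cv2
go([463.5,-313.5,70])
s=imaging.get_image('side');cv2.imwrite('pics/b5.png',cv2.resize(s[190:360,280:450],(600,600))[:,:,::-1]);go([463.5,-313.5,70])
E
```

```text
t 13.12 p [ 464.5 -314.3   69.8] jaw 73.6 q [-0.59  0.36 -0.38  0.84 -0.   -0.31] gap 52.4 F [-8.   3.6 26.3]
tooldelta [-0.2  1.2  0.5] rot [ 0.    -0.001  0.002]
t 13.17 p [ 464.5 -314.3   69.9] jaw 73.6 q [-0.59  0.36 -0.38  0.84 -0.   -0.31] gap 52.3 F [-5.1  2.1 10.9]
tooldelta [-0.1  1.1  0.5] rot [ 0.    -0.001  0.002]
```

View pics/b5.png

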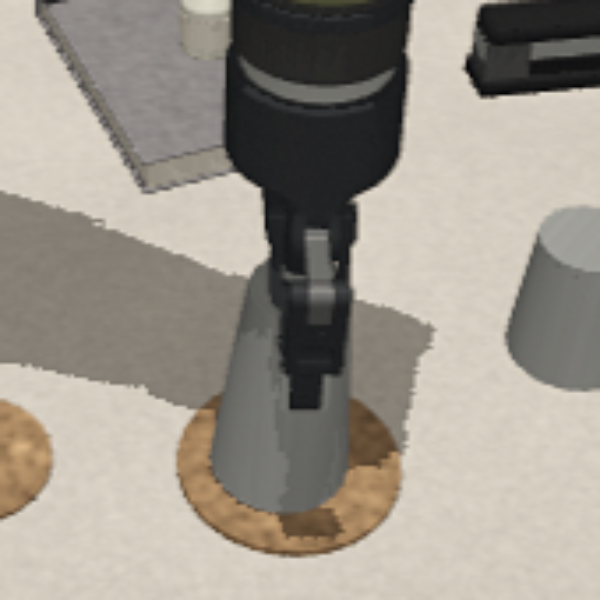

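Contact force is clear (26 N, then 11 N), and the pot sits inside the coaster (pot base (282,470), coaster centre (290,470)). Release and retreat.

Request:
drive_tool:
  motion:
    - {"fingers":-1,"delta_pos":[0,0,0],"rotation":[0,0,0]}
    - {"fingers":1,"delta_pos":[0,0,0],"rotation":[0,0,0]}
    - {"fingers":1,"delta_pos":[0,0,0],"rotation":[0,0,0]}
    - {"fingers":1,"delta_pos":[0,0,0],"rotation":[0,0,0]}
    - {"fingers":1,"delta_pos":[0,0,0],"rotation":[0,0,0]}
    - {"fingers":1,"delta_pos":[0,0,0],"rotation":[0,0,0]}
    - {"fingers":1,"delta_pos":[0,0,0],"rotation":[0,0,0]}
    - {"fingers":1,"delta_pos":[0,0,0],"rotation":[0,0,0]}
    - {"fingers":1,"delta_pos":[0,0,0],"rotation":[0,0,0]}
    - {"fingers":1,"delta_pos":[0,0,0],"rotation":[0,0,0]}

```text
clock: 14.0
position: [464.9, -314.6, 69.9]
ee_rot: [-1.908, 1.568, -0.624]
ft_force: [0.2, -0.7, 0.8]
finger_gap: 85.3
```

Request:
drive_tool:
  motion:
    - {"fingers":1,"delta_pos":[-5,0,0],"rotation":[0,0,0]}
    - {"fingers":1,"delta_pos":[-10,0,0],"rotation":[0,0,0]}
    - {"fingers":1,"delta_pos":[-15,0,0],"rotation":[0,0,0]}
    - {"fingers":1,"delta_pos":[-18,0,0],"rotation":[0,0,0]}
    - {"fingers":1,"delta_pos":[-18,0,0],"rotation":[0,0,0]}
    - {"fingers":1,"delta_pos":[-18,0,0],"rotation":[0,0,0]}
    - {"fingers":1,"delta_pos":[-18,0,0],"rotation":[0,0,0]}
    - {"fingers":1,"delta_pos":[-15,0,0],"rotation":[0,0,0]}
    - {"fingers":1,"delta_pos":[-8,0,0],"rotation":[0,0,0]}
    - {"fingers":1,"delta_pos":[0,0,0],"rotation":[0,0,0]}

```text
clock: 14.83
position: [464.2, -314.1, 207.2]
ee_rot: [-1.894, 1.567, -0.61]
ft_force: [-0.6, -0.2, -0.8]
finger_gap: 85.5
```

```bash
python3 - <<'E'
from h import *
import cv2
go([463.5,-313.5,200])
s=imaging.get_image('side');w=imaging.get_image('wrist');k=imaging.calibration('wrist')
cv2.imwrite('pics/b6.png',np.hstack([cv2.resize(s[160:360,270:430],(400,500)),cv2.resize(w,(400,250),interpolation=3) if 0 else cv2.resize(w[80:330,220:420],(400,500))])[:,:,::-1])
for q in('pot','coaster'):
  for d in regions_of(q,'wrist'): print(q,(np.array(d['rect'])*[640,400,640,400]).round(),d['score'])
c=[ray('wrist',x,150,5,k) for x in(320,)];print(c, proj('wrist',[463.5,-313.5,5],k),proj('wrist',[463.5,-313.5,117],k))
E
```

```text
t 14.83 p [ 464.2 -314.1  207.2] jaw 73.6 q [-0.59  0.25 -0.19  1.13 -0.   -0.31] gap 85.5 F [-0.6 -0.2 -0.8]
tooldelta [7.2 0.9 0.3] rot [ 0.    -0.001  0.004]
pot [293. 132. 349. 219.] 0.92
coaster [273. 117. 371. 202.] 0.87
coaster [288.   0. 366.  61.] 0.72
[array([ 442.70621272, -309.64774658,    5.        ])] [321.9429812  168.43284402] [322.29983962 202.27491008]
```

View pics/b6.png

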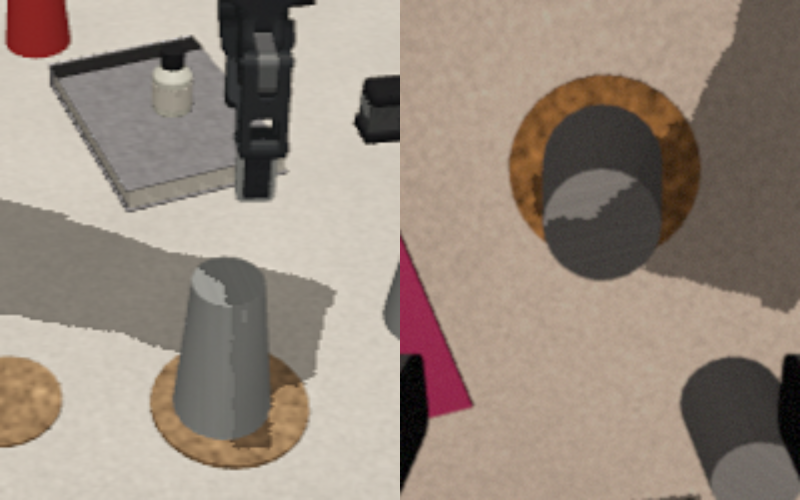

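The pot stands upright, released, within about 5 mm of the coaster centre. The bottle stands upright on the register.

```bash
python3 -c "
from station import *
print(workorder.sign_off())"
```

```text
the job is handed in; nothing more can be done
None
```

The job is handed in, at about 15 s of the 51 s allowed; sign-off reports no verdict. I gripped the tall grey pot about 85 mm up (gap 52 mm) and carried it over the register. One rap, commanded at about 0.3 m/s, freed the bottle. I then lifted the pot clear, stood it mouth down on the larger cork coaster, released it and backed off.

The last side and wrist pictures show:
- **Bottle:** it stands upright near the middle of the register cover.
- **Pot:** it stands upright on the coaster, about 4 mm off centre by the wrist picture (the limit is 25 mm).
- **Gripper:** it is open and well clear, with wrist force close to zero.

Four things disagreed or were not measured:
- **Camera offset:** the scene and side cameras differed by about 5–7 mm, so I relied on the wrist picture for the final positions.
- **Rap:** the tool drifted about 14 mm in x and tilted 0.024 rad, which I corrected on the lift. The impact speed and force were not measured.
- **Pot height:** contact on the coaster came a few mm lower than I had worked out.
- **Set-down force:** it peaked at about 26 N on the wrist.

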